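# Pack the stripped microscope's optics into the accessory tray

### The job

The microscope has been stripped for service: put its three objectives and the filter cube away in the accessory tray, each standing upright on the bottom of its own well - every objective, thread down, in the round well made for its width (widest in the widest, slimmest in the narrowest) and the cube in the rectangular one. Set them down gently, do not drop them in. The two eyepieces do not belong in the tray: leave them standing where they are on the mat.

Things in the scene. Friction and masses are not known exactly. Their poses are not given: they have to be found in the camera images.
- objective_wide: Objective standing on the service mat, thread down, nose up: steel, black sleeve round the barrel, stepped nose with a small front lens on top. The shortest and widest: 46 mm tall, barrel 40 mm in diameter from 5 to 32 mm above its underside, thread 32 mm in diameter below that, nose 24 mm in diameter. Origin: centre of its underside, +z up; round. Grip it by the barrel. About 260 g.
- objective_medium: Objective standing on the service mat, thread down, nose up: steel, black sleeve round the barrel, stepped nose with a small front lens on top. The middle one: 54 mm tall, barrel 32 mm in diameter from 5 to 40 mm above its underside, thread 25 mm in diameter below that, nose 14 mm in diameter. Origin: centre of its underside, +z up; round. Grip it by the barrel. About 200 g.
- objective_slim: Objective standing on the service mat, thread down, nose up: steel, black sleeve round the barrel, stepped nose with a small front lens on top. The longest and slimmest: 64 mm tall, barrel 24 mm in diameter from 5 to 50 mm above its underside, thread 20 mm in diameter below that, nose 6 mm in diameter. Origin: centre of its underside, +z up; round. Grip it by the barrel. About 130 g.
- filter_cube: Fluorescence filter cube: a black rectangular block, 50 mm (its x) by 32 mm (its y) and 38 mm tall, with a round glass window on top and on both ends, standing on the service mat (a fixed grey sheet, 3 mm thick). Origin: centre of its underside, +z up. A half turn makes no difference. Grip it across the 32 mm. About 140 g.
- well_wide: Home of the widest objective. White block, 78 x 78 x 24 mm, one of four set two by two (82 mm apart, in any order) in the fixed grey tray. Its round well is the widest: 56 mm across, 18 mm deep. Origin: centre of the block's underside, 4 mm above the bench, in line with the well's middle; +z up, x and y along the sides; well bottom at 6 mm, block top at 24 mm. Fixed.
- well_medium: Home of the middle objective. White block, 78 x 78 x 24 mm, one of four set two by two (82 mm apart, in any order) in the fixed grey tray. Its round well is the middle one: 48 mm across, 18 mm deep. Origin: centre of the block's underside, 4 mm above the bench, in line with the well's middle; +z up, x and y along the sides; well bottom at 6 mm, block top at 24 mm. Fixed.
- well_slim: Home of the slimmest objective. White block, 78 x 78 x 24 mm, one of four set two by two (82 mm apart, in any order) in the fixed grey tray. Its round well is the narrowest: 40 mm across, 18 mm deep. Origin: centre of the block's underside, 4 mm above the bench, in line with the well's middle; +z up, x and y along the sides; well bottom at 6 mm, block top at 24 mm. Fixed.
- well_cube: Home of the filter cube. White block, 78 x 78 x 24 mm, one of four set two by two (82 mm apart, in any order) in the fixed grey tray. Its well is rectangular, 66 mm along the block's x by 48 mm along its y, 18 mm deep. Origin: centre of the block's underside, 4 mm above the bench, in line with the well's middle; +z up, x and y along the sides; well bottom at 6 mm, block top at 24 mm. Fixed.
- eyepiece_a: Eyepiece, one of two alike, not for the tray: stands on the mat among the objectives, bright barrel (30 mm diameter, 22 mm high) down, wider black body (38 mm diameter) up, 52 mm tall, its flat top a 24 mm lens in a black rim. About 120 g. Origin: centre of its underside, +z up. Parts on the mat stand 70 mm or more apart, in any order.
- eyepiece_b: Eyepiece, one of two alike, not for the tray: stands on the mat among the objectives, bright barrel (30 mm diameter, 22 mm high) down, wider black body (38 mm diameter) up, 52 mm tall, its flat top a 24 mm lens in a black rim. About 120 g. Origin: centre of its underside, +z up.

How it is judged:
At the end, for the whole second after the job is handed in: Each objective and the cube stands in its own well: within 12 mm of its axis, underside 3 to 10 mm above the block's underside (well bottom: 6 mm), upright within 0.1 rad, slower than 0.02 m/s. Both eyepieces upright within 0.1 rad, within 20 mm of where they stood (horizontal distance between objective_wide and well_wide below 0.012 m and z of objective_wide in the frame of well_wide between 0.003 and 0.01 m and angle between each of objective_wide, objective_medium, objective_slim, filter_cube, eyepiece_a, eyepiece_b's own z axis and vertical below 0.1 rad and linear speed of each of objective_wide, objective_medium, objective_slim, filter_cube below 0.02 m/s and horizontal distance between objective_medium and well_medium below 0.012 m and z of objective_medium in the frame of well_medium between 0.003 and 0.01 m and horizontal distance between objective_slim and well_slim below 0.012 m and z of objective_slim in the frame of well_slim between 0.003 and 0.01 m and horizontal distance between filter_cube and well_cube below 0.012 m and z of filter_cube in the frame of well_cube between 0.003 and 0.01 m and distance of each of eyepiece_a, eyepiece_b from where it was at the start of the episode below 0.02 m); the robot touches nothing.
It fails at once if an objective or the cube is dropped or slammed into its well (faster than 0.6 m/s low over it) ((horizontal distance between objective_wide and well_wide below 0.025 m and z of objective_wide in the frame of well_wide below 0.05 m and linear speed of objective_wide above 0.6 m/s) or (horizontal distance between objective_medium and well_medium below 0.025 m and z of objective_medium in the frame of well_medium below 0.05 m and linear speed of objective_medium above 0.6 m/s) or (horizontal distance between objective_slim and well_slim below 0.025 m and z of objective_slim in the frame of well_slim below 0.05 m and linear speed of objective_slim above 0.6 m/s) or (horizontal distance between filter_cube and well_cube below 0.025 m and z of filter_cube in the frame of well_cube below 0.05 m and linear speed of filter_cube above 0.6 m/s)).
It fails at once if an eyepiece is moved more than 20 mm from where it stood (distance of any of eyepiece_a, eyepiece_b from where it was at the start of the episode above 0.02 m).
It also fails if it takes over 106 s, if anything falls off the work surface, if the arm or the gripper's body presses on something with over 40 N, if the wrist force passes 120 N, or if a joint passes its speed limit or range.

### The arm

A 6-joint arm with a two-finger parallel gripper is mounted at the origin on the work surface. World frame = base frame: x ahead of the robot, y to its left, z up, the work surface at z = 0. Lengths are in m, angles in rad, forces in N, time in s.
With the tool pointing down it reaches from about 0.3 to 0.775 m from the base axis. Payload 14.6 kg.
Tool frame: the origin (TCP) lies at the very end of the fingers, on their centre line; the grasp point (between the pads) lies 19 mm behind it; z points along the fingers, y is the line along which they close (so a half turn about z gives the same grasp; the last joint's range is limited). The gripper opens to 94 mm and grips with 3 to 60 N. Pads are 16 mm wide; open, the fingers measure 119 mm over their backs; the gripper's body (75 mm by 177 mm) begins 78 mm behind the grasp point.
Start: joints at [1.165, 0.3, 1.521, -0, 1.321, -0.067], TCP at [0.183, 0.519, 0.205] pointing down, gripper open.
Joint ranges: [-3.03, 3.03], [-0.79, 2.21], [0.23, 2.52], [-1.04, 4.18], [0, 3.07], [-2.55, 2.55]. Speed limits (rad/s): [2.22, 2.22, 2.57, 3.14, 3.14, 3.14].

### API

Orientations are given as [roll, pitch, yaw] about the fixed x, y, z axes, in that order (R = Rz(yaw) Ry(pitch) Rx(roll)).
In Python, from station import ctrl gives the robot as it stands.
- The arm moves only by the tool carry_out, never from a script. Its argument "motion" is text: rows parted by semicolons, each of 7 numbers parted by spaces: the shift along the world's x, y, z in m, then the turn, a rotation vector about the world's x, y, z in degrees, then the closure in counts, from 0 (fully open) to 255 (shut). In form: dx dy dz wx wy wz hand; .... A call has 1 to 20 rows; each row shifts and turns the commanded pose from where the row before left it; what a row does not reach is not made up. A row lasts 1/12 s, in which the tool goes at most 41.7 mm and 7.16 degrees, less where a joint would pass 70% of its speed; a pose out of reach is approached as far as the arm can. A call is refused whole if a number of a shift passes 0.0417 or a number of a turn 7.16, either way. A call with a gripper value outside its range is refused whole. The fingers move at their own pace and stop on an object; "grip_force" is the grip in N (left out, the last holds). Time passes only in rows, so rows that do not move let the fingers close. It gives the time, the measured TCP pose, the force, the opening and the grip force at its end, in the units of the state.
- ctrl.get_obs(): the state, without advancing time (a new reading comes with each control period).
- ctrl.camera(name): name is "scene" or "side" or "wrist"; returns a dict with "pixels" (420x560x3 uint8, red, green, blue), "range_z" (420x560 float32, m along the optical axis (not along the pixel's ray), 0 where there is no reading), "K" (3x3 intrinsics, pixels), "dist" ([k1, k2, p1, p2, k3] as OpenCV has them; the pictures are not rectified), "position" and "attitude" of the camera in the world. Camera axes: x right, y up, looking along -z (the intrinsics and any distortion apply to the point x, -y, -z); pixel columns grow to the right and rows downward; lengths in m; the calibration is good to about 2 mm. A picture is of the moment at which its call begins.
- ctrl.hand_in(): hands the job in; it is judged then, once.
The state is a dict: "time_s": time; "qpos": joint angles; "joint_vel": joint speeds; "tau": joint torques, N m; "ee_pos": TCP position; "eef_rot": TCP orientation; "force": force on the tool from outside, world axes, zero at the start; "moment": the same for the moment, N m; "grip_width": finger opening in m; "grip_force": force on a finger pad.
Only numpy, scipy, OpenCV 4.12 (cv2) and the standard library are available. Lean on these libraries where they do the work, as an engineer would, in place of code of your own. Each camera call takes 0.05 s, during which the arm holds its last target. There are 200 camera calls.

## Working session

There is one attempt and no reset: what is moved stays moved. The work goes in short steps, Python scripts to look and compute and a tool call to move; the robot and the scene stay as the last step left them, time stands still between calls to the robot, and variables do not carry over. Pictures are saved under pics/ and viewed, at most 14 in all, crops included, and the job is handed in when it is done.

Besides the shell and the picture viewer there is one more tool, called by a JSON object that holds its "op" and its "data". carry_out: Moves the arm, as the interface text tells. Its arguments: {"type":"object","properties":{"motion":{"type":"string"},"grip_force":{"type":"number"}},"required":["motion"]}

```bash
mkdir -p pics; cat > h.py <<'E'
import numpy as np, cv2
from scipy.spatial.transform import Rotation as R
from station import ctrl
def snap(n,f=None):
    c=ctrl.camera(n)
    if f: cv2.imwrite('pics/'+f,c['pixels'][:,:,::-1])
    return c
def att(c):
    a=np.array(c['attitude'],float)
    if a.shape==(3,3): return a
    return R.from_euler('xyz',a).as_matrix() if a.size==3 else R.from_quat(a).as_matrix()
def cloud(c):
    z=c['range_z']; h,w=z.shape
    u,v=np.meshgrid(np.arange(w),np.arange(h))
    p=cv2.undistortPoints(np.stack([u,v],-1).reshape(-1,1,2).astype(np.float64),np.array(c['K']),np.array(c['dist'])).reshape(h,w,2)
    P=np.stack([p[...,0]*z,-p[...,1]*z,-z],-1)
    W=P@att(c).T+np.array(c['position']); W[z==0]=np.nan
    return W
E
python3 - <<'E'
from h import *
print(ctrl.get_obs())
for n in ['scene','side','wrist']:
    c=snap(n,n+'0.png'); print(n,c['position'],c['attitude'],c['dist'])
    np.savez(n+'0.npz',W=cloud(c),px=c['pixels'])
E
```

```text
{'time_s': 0.0, 'qpos': array([ 1.16542424e+00,  3.00513294e-01,  1.52158902e+00,  3.43590728e-06,
        1.32069633e+00, -6.66028036e-02]), 'joint_vel': array([-0.00244519,  0.00038688, -0.00183856, -0.00043507, -0.00091616,
        0.00082722]), 'tau': array([-3.48988069e-03, -5.31794751e+01, -3.52736771e+01,  7.06623774e-02,
        2.43997585e-02, -8.42062036e-05]), 'ee_pos': array([0.1826778 , 0.5184941 , 0.20485983]), 'eef_rot': array([-3.14038957e+00, -8.35829833e-05,  2.80282246e+00]), 'force': array([ 0.15775054, -0.22922825,  0.20245015]), 'moment': array([ 0.06465282, -0.00586131,  0.0186061 ]), 'grip_force': 0.0, 'grip_width': 0.09410621024400286}
scene [ 1.01536487 -0.39291826  0.5277345 ] [0.89975452 0.01451574 0.91080247] [0.01867292 0.         0.         0.         0.        ]
side [0.46540541 0.5940386  0.54537202] [ 0.84961682 -0.01513972 -3.04693728] [-0.09104896  0.          0.          0.          0.        ]
wrist [0.10461611 0.54590743 0.3841706 ] [-2.84470991e-01 -4.45788832e-04  1.23209044e+00] [-0.07529789  0.          0.          0.          0.        ]
```

View pics/scene0.png

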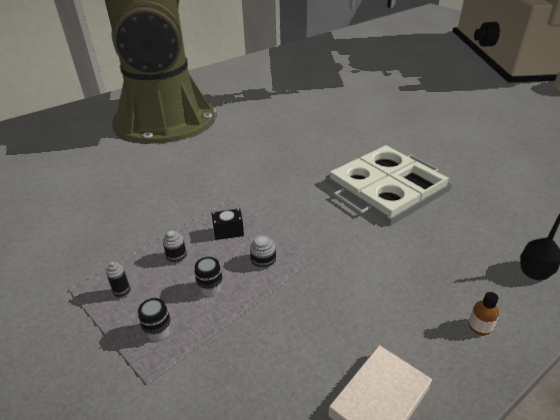

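View pics/side0.png

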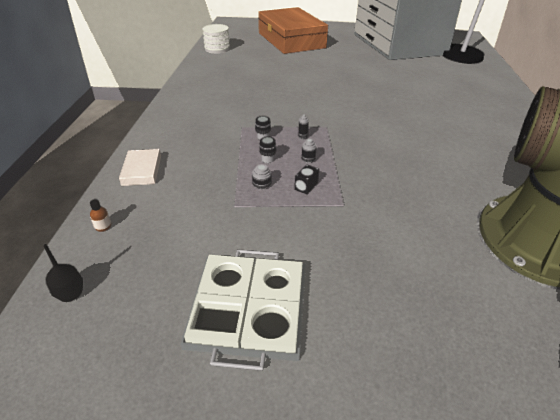

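```bash
python3 - <<'E'
from h import *
# height-map clusters from scene+side
for n in ['scene0','side0','wrist0']:
    d=np.load(n+'.npz');W=d['W']
    ok=np.isfinite(W[...,2])&(W[...,2]>.022)&(W[...,2]<.08)&(np.hypot(W[...,0],W[...,1])>.25)&(np.hypot(W[...,0],W[...,1])<.85)
    k,l,s,_=cv2.connectedComponentsWithStats(ok.astype(np.uint8))
    print(n)
    for i in range(1,k):
        if s[i,4]<60: continue
        m=l==i;P=W[m]; zt=np.percentile(P[:,2],98); T=P[P[:,2]>zt-.004]
        print(s[i],'top',zt.round(4),'mid',np.median(T,0).round(4),'ext',np.ptp(T[:,:2],axis=0).round(3),'bb',np.percentile(P[:,:2],[1,99],axis=0).round(3).tolist())
E
```

```text
scene0
[ 60  19  35  36 473] top 0.0791 mid [-0.5754 -0.0075  0.0779] ext [0.234 0.021] bb [[-0.734, -0.011], [-0.495, 0.011]]
[ 330  145  118   68 3008] top 0.0292 mid [0.5507 0.1978 0.0273] ext [0.162 0.163] bb [[0.471, 0.131], [0.63, 0.29]]
[212 208  32  24 592] top 0.0426 mid [ 0.4759 -0.1099  0.0407] ext [0.05  0.057] bb [[0.454, -0.137], [0.499, -0.085]]
[163 230  22  26 448] top 0.0574 mid [ 0.4751 -0.2099  0.0567] ext [0.014 0.014] bb [[0.468, -0.225], [0.492, -0.195]]
[250 235  26  27 539] top 0.0499 mid [ 0.5718 -0.1038  0.0485] ext [0.025 0.024] bb [[0.558, -0.123], [0.59, -0.087]]
[194 256  28  33 723] top 0.057 mid [ 0.5704 -0.2013  0.0551] ext [0.038 0.035] bb [[0.553, -0.219], [0.588, -0.184]]
[106 262  22  29 461] top 0.0652 mid [ 0.4956 -0.3099  0.0642] ext [0.011 0.009] bb [[0.489, -0.322], [0.507, -0.298]]
[138 298  33  37 912] top 0.056 mid [ 0.5947 -0.2983  0.0544] ext [0.036 0.035] bb [[0.577, -0.316], [0.613, -0.281]]
side0
[299 115  10  18 153] top 0.0645 mid [ 0.4903 -0.3056  0.064 ] ext [0.007 0.011] bb [[0.479, -0.311], [0.502, -0.295]]
[255 116  16  18 243
[... 229 characters left out ...]
 19 214] top 0.0577 mid [ 0.4729 -0.2058  0.0567] ext [0.012 0.016] bb [[0.458, -0.216], [0.488, -0.191]]
[252 164  19  19 292] top 0.0497 mid [ 0.5683 -0.1004  0.0481] ext [0.022 0.025] bb [[0.549, -0.114], [0.588, -0.081]]
[295 164  24  23 376] top 0.0424 mid [ 0.4725 -0.1053  0.0405] ext [0.047 0.057] bb [[0.449, -0.132], [0.496, -0.08]]
[101 208   8  14  70] top 0.0414 mid [0.8462 0.0598 0.0398] ext [0.004 0.017] bb [[0.842, 0.053], [0.848, 0.071]]
[ 184  255   70   89 2671] top 0.0285 mid [0.5883 0.2092 0.0266] ext [0.079 0.163] bb [[0.55, 0.134], [0.628, 0.293]]
[ 241  258   62   92 3181] top 0.0286 mid [0.5064 0.211  0.0269] ext [0.079 0.162] bb [[0.468, 0.133], [0.545, 0.293]]
wrist0
```

The scene shows the parts on the mat: slim (118,280), medium (175,245), cube (228,222), wide (263,250), eyepieces (208,272) and (154,315). The tray is at (388,180). In the side view the rectangular well is at (217,320), the largest round one at (271,322), the middle one at (228,277) and the narrowest at (277,280). All top heights match the sizes given plus the 3 mm mat. Next I'll measure the wells and the cube's yaw.

```bash
python3 - <<'E'
from h import *
for n in ['scene0','side0']:
    W=np.load(n+'.npz')['W']
    z=W[...,2]
    T=W[(z>.022)&(z<.032)&(abs(W[...,0]-.55)<.1)&(abs(W[...,1]-.21)<.1)][:,:2]
    r=cv2.minAreaRect((T*1000).astype(np.float32)); print(n,'tray',r)
    C=W[(z>.037)&(z<.046)&(abs(W[...,0]-.474)<.04)&(abs(W[...,1]+.107)<.04)]
    print('cube',cv2.minAreaRect((C[:,:2]*1000).astype(np.float32)),len(C))
    c=T.min(0)/2+T.max(0)/2
    # rasterise block tops, find holes
    g=np.zeros((200,200),np.uint8); o=c-.1
    ij=((T-o)*1000).astype(int); g[np.clip(ij[:,0],0,199),np.clip(ij[:,1],0,199)]=255
    g=cv2.morphologyEx(g,cv2.MORPH_CLOSE,np.ones((9,9)))
    cs,h=cv2.findContours(g,cv2.RETR_CCOMP,cv2.CHAIN_APPROX_NONE)
    for q,hh in zip(cs,h[0]):
        if hh[3]>=0 and cv2.contourArea(q)>300:
            m=cv2.minAreaRect(q); print('hole',o[0]+m[0][1]/1000,o[1]+m[0][0]/1000,m[1],'area',cv2.contourArea(q))
E
```

```text
scene0 tray ((549.9779052734375, 210.99224853515625), (163.6024932861328, 162.35861206054688), 89.91819763183594)
cube ((474.2966613769531, -109.16818237304688), (49.82695388793945, 35.916629791259766), 64.31047058105469) 381
hole 0.5915013879086161 0.16848594890304916 (49.0, 49.0) area 1931.0
hole 0.5910013879086161 0.24948594890304918 (50.99999237060547, 67.99998474121094) area 3261.5
hole 0.5095013879086161 0.16798594890304916 (40.0, 41.0) area 1359.0
hole 0.5105013879086161 0.24948594890304918 (57.0, 59.0) area 2709.0
side0 tray ((548.1116333007812, 212.59259033203125), (161.17222595214844, 162.8094940185547), 0.19066475331783295)
cube ((471.72705078125, -108.30644226074219), (53.086849212646484, 32.55973434448242), 64.36278533935547) 239
hole 0.5880008654582879 0.1716499216413321 (48.0, 48.0) area 1884.5
hole 0.5880008654582879 0.2536499216413321 (49.99999237060547, 65.99998474121094) area 3170.5
hole 0.5060008654582879 0.1716499216413321 (40.0, 40.0) area 1313.5
hole 0.5060008654582879 0.25264992164133215 (54.0, 56.0) area 2481.5
```

{"op": "carry_out", "data": {"motion": "0.0194 -0.031 0 0 0 0 70; 0.0194 -0.031 0 0 0 0 70; 0.0194 -0.031 0 0 0 0 70; 0.0194 -0.031 0 0 0 0 70; 0.0194 -0.031 0 0 0 0 70; 0.0194 -0.031 0 0 0 0 70; 0.0194 -0.031 0 0 0 0 70; 0.0194 -0.031 0 0 0 0 70; 0.0194 -0.031 0 0 0 0 70; 0.0194 -0.031 0 0 0 0 70; 0.0194 -0.031 0 0 0 0 70; 0.0194 -0.031 0 0 0 0 70; 0.0194 -0.031 0 0 0 0 70; 0.0194 -0.031 0 0 0 0 70; 0.0194 -0.031 0 0 0 0 70; 0.0194 -0.031 0 0 0 0 70; 0.0194 -0.031 0 0 0 0 70; 0.0194 -0.031 0 0 0 0 70; 0.0194 -0.031 0 0 0 0 70; 0.019 -0.031 0 0 0 0 70", "grip_force": 25}}

```text
time_s: 1.82
ee_pos: [0.571, -0.1031, 0.2052]
eef_rot: [-3.142, -0.0, 2.803]
force: [0.0, 0.7, 0.3]
grip_width: 0.0684
grip_force: 0.0
```

```bash
python3 - <<'E'
from h import *
c=snap('wrist','wrist1.png');W=cloud(c)
for n,x,y,zt in [('wide',.57,-.102,.049),('med',.474,-.208,.057),('slim',.493,-.308,.067),('cube',.473,-.1085,.041),('ea',.5685,-.2,.055)]:
    m=(abs(W[...,2]-zt)<.003)&(np.hypot(W[...,0]-x,W[...,1]-y)<.035); P=W[m]
    if len(P)>20: print(n,len(P),((np.percentile(P,1,axis=0)+np.percentile(P,99,axis=0))/2).round(4),np.ptp(P[:,:2],axis=0).round(3))
    if n=='cube' and len(P)>20: print(cv2.minAreaRect((P[:,:2]*1000).astype(np.float32)))
E
```

```text
wide 472 [ 0.5688 -0.1017  0.0491] [0.024 0.024]
med 209 [ 0.4734 -0.2081  0.0567] [0.014 0.015]
slim 32 [ 0.4917 -0.3081  0.0662] [0.005 0.006]
cube 1902 [ 0.4728 -0.1078  0.0413] [0.048 0.058]
((472.8438720703125, -108.21315002441406), (50.76490783691406, 32.71650314331055), 63.88968276977539)
ea 978 [ 0.5679 -0.1996  0.0552] [0.035 0.036]
```

View pics/wrist1.png

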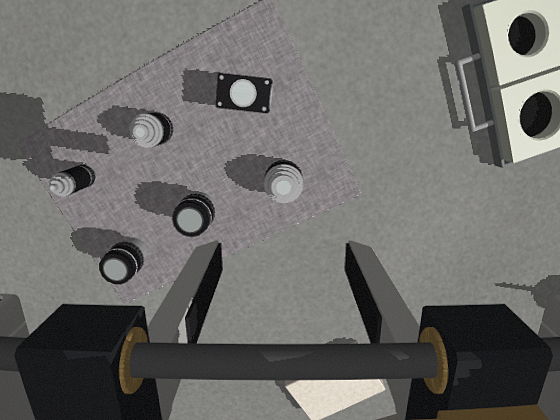

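The wrist view shows the wide objective at (284,182), the cube at (244,92) and the gripper pads at (205,290) and (370,290). Its measurements agree with the other two cameras within 2 mm.

{"op": "carry_out", "data": {"motion": "-0.002 0.001 -0.03 0 0 0 70; 0 0 -0.03 0 0 0 70; 0 0 -0.03 0 0 0 70; 0 0 -0.03 0 0 0 70; 0 0 -0.03 0 0 0 70; 0 0 -0.015 0 0 0 70; 0 0 -0.01 0 0 0 70; 0 0 -0.0065 0 0 0 70; 0 0 0 0 0 0 70; 0 0 0 0 0 0 255; 0 0 0 0 0 0 255; 0 0 0 0 0 0 255; 0 0 0 0 0 0 255; 0 0 0 0 0 0 255; 0 0 0 0 0 0 255; 0 0 0 0 0 0 255", "grip_force": 25}}

```text
time_s: 3.2
ee_pos: [0.5687, -0.1005, 0.0246]
eef_rot: [-3.141, 0.001, 2.803]
force: [-1.7, -0.8, 5.7]
grip_width: 0.039
grip_force: 25.0
```

{"op": "carry_out", "data": {"motion": "0 0 0.01 0 0 0 255; 0 0 0.02 0 0 0 255; 0 0 0.03 0 0 0 255; 0 0 0.03 0 0 0 255; -0.0025 0.016 0 0 0 0 255; -0.0055 0.032 0 0 0 0 255; -0.0055 0.032 0 0 0 0 255; -0.0055 0.032 0 0 0 0 255; -0.0055 0.032 0 0 0 0 255; -0.0055 0.032 0 0 0 0 255; -0.0055 0.032 0 0 0 0 255; -0.0055 0.032 0 0 0 0 255; -0.0055 0.032 0 0 0 0 255; -0.0055 0.032 0 0 0 0 255; -0.0055 0.032 0 0 0 0 255; -0.003 0.016 0 0 0 0 255; 0 0 0 0 0 0 255; 0 0 0 0 0 0 255"}}

```text
time_s: 4.7
ee_pos: [0.5074, 0.2522, 0.114]
eef_rot: [-3.141, -0.0, 2.805]
force: [-0.1, -0.2, -2.6]
grip_width: 0.0393
grip_force: 25.0
```

{"op": "carry_out", "data": {"motion": "0 0 -0.02 0 0 0 255; 0 0 -0.02 0 0 0 255; 0 0 -0.02 0 0 0 255; 0 0 -0.008 0 0 0 255; 0 0 -0.006 0 0 0 255; 0 0 -0.003 0 0 0 255; 0 0 -0.003 0 0 0 255; 0 0 -0.002 0 0 0 255; 0 0 0 0 0 0 255; 0 0 0 0 0 0 255"}}

```text
time_s: 5.53
ee_pos: [0.5081, 0.2518, 0.0325]
eef_rot: [3.141, 0.001, 2.803]
force: [0.0, -0.2, -3.0]
grip_width: 0.0394
grip_force: 25.0
```

{"op": "carry_out", "data": {"motion": "0 0 -0.001 0 0 0 255; 0 0 0 0 0 0 255; 0 0 -0.0005 0 0 0 255; 0 0 0 0 0 0 255"}}

```text
time_s: 5.87
ee_pos: [0.5083, 0.2519, 0.0315]
eef_rot: [3.141, 0.001, 2.803]
force: [-3.5, -1.8, 8.6]
grip_width: 0.039
grip_force: 25.0
```

{"op": "carry_out", "data": {"motion": "0 0 0 0 0 0 75; 0 0 0 0 0 0 75; 0 0 0 0 0 0 75; 0 0 0.02 0 0 0 75; 0 0 0.03 0 0 0 75; 0 0 0.035 0 0 0 75; -0.0025 -0.0329 0 0 0 0 75; -0.0025 -0.0329 0 0 0 0 75; -0.0025 -0.0329 0 0 0 0 75; -0.0025 -0.0329 0 0 0 0 75; -0.0025 -0.0329 0 0 0 0 75; -0.0025 -0.0329 0 0 0 0 75; -0.0025 -0.0329 0 0 0 0 75; -0.0025 -0.0329 0 0 0 0 75; -0.0025 -0.0329 0 0 0 0 75; -0.0025 -0.0329 0 0 0 0 75; -0.0025 -0.0329 0 0 0 0 75; -0.0025 -0.0329 0 0 0 0 75; -0.0025 -0.0329 0 0 0 0 75; -0.0025 -0.0329 0 0 0 0 75"}}

```text
time_s: 7.53
ee_pos: [0.4725, -0.2105, 0.1155]
eef_rot: [-3.142, 0.0, 2.803]
force: [0.2, 0.2, -0.2]
grip_width: 0.0663
grip_force: 0.0
```

```bash
python3 - <<'E'
from h import *
print(ctrl.get_obs()['ee_pos'])
c=snap('side','side1.png');W=cloud(c)
m=(np.hypot(W[...,0]-.508,W[...,1]-.252)<.03)&(W[...,2]>.035)&(W[...,2]<.08);P=W[m]
print(len(P),P[:,2].max()); T=P[P[:,2]>P[:,2].max()-.003]; print(T.mean(0),T[:,2].min())
E
```

```text
[ 0.47250863 -0.21053586  0.11551583]
568 0.057290037142939676
[0.50836612 0.25181121 0.0552548 ] 0.054334358600894195
```

{"op": "carry_out", "data": {"motion": "0.001 0.0025 -0.02 0 0 0 75; 0 0 -0.03 0 0 0 75; 0 0 -0.02 0 0 0 75; 0 0 -0.012 0 0 0 75; 0 0 -0.0075 0 0 0 75; 0 0 0 0 0 0 75; 0 0 0 0 0 0 255; 0 0 0 0 0 0 255; 0 0 0 0 0 0 255; 0 0 0 0 0 0 255; 0 0 0 0 0 0 255; 0 0 0 0 0 0 255; 0 0 0 0 0 0 255"}}

```text
time_s: 8.67
ee_pos: [0.4741, -0.2066, 0.0263]
eef_rot: [-3.141, 0.001, 2.803]
force: [-1.0, -1.1, 3.2]
grip_width: 0.0315
grip_force: 25.0
```

{"op": "carry_out", "data": {"motion": "0 0 0.01 0 0 0 255; 0 0 0.02 0 0 0 255; 0 0 0.03 0 0 0 255; 0 0 0.03 0 0 0 255; 0.0097 0.0314 0 0 0 0 255; 0.0097 0.0314 0 0 0 0 255; 0.0097 0.0314 0 0 0 0 255; 0.0097 0.0314 0 0 0 0 255; 0.0097 0.0314 0 0 0 0 255; 0.0097 0.0314 0 0 0 0 255; 0.0097 0.0314 0 0 0 0 255; 0.0097 0.0314 0 0 0 0 255; 0.0097 0.0314 0 0 0 0 255; 0.0097 0.0314 0 0 0 0 255; 0.0097 0.0314 0 0 0 0 255; 0.0097 0.0314 0 0 0 0 255; 0 0 0 0 0 0 255; 0 0 0 0 0 0 255"}}

```text
time_s: 10.17
ee_pos: [0.5899, 0.1718, 0.1158]
eef_rot: [-3.141, -0.001, 2.805]
force: [0.8, -0.1, -1.7]
grip_width: 0.0316
grip_force: 25.0
```

{"op": "carry_out", "data": {"motion": "0 -0.001 -0.02 0 0 0 255; 0 0 -0.02 0 0 0 255; 0 0 -0.02 0 0 0 255; 0 0 -0.01 0 0 0 255; 0 0 -0.006 0 0 0 255; 0 0 -0.003 0 0 0 255; 0 0 -0.002 0 0 0 255; 0 0 -0.001 0 0 0 255; 0 0 -0.001 0 0 0 255; 0 0 0 0 0 0 255; 0 0 0 0 0 0 255"}}

```text
time_s: 11.08
ee_pos: [0.5905, 0.1695, 0.0334]
eef_rot: [3.141, 0.001, 2.803]
force: [-0.0, 0.3, -1.6]
grip_width: 0.0317
grip_force: 25.0
```

{"op": "carry_out", "data": {"motion": "0 0 -0.001 0 0 0 255; 0 0 0 0 0 0 255; 0 0 0 0 0 0 100; 0 0 0 0 0 0 100; 0 0 0 0 0 0 100; 0 0 0.02 0 0 0 100; 0 0 0.03 0 0 0 100; 0 0 0.035 0 0 0 100; -0.0065 -0.0319 0 0 0 0 100; -0.0065 -0.0319 0 0 0 0 100; -0.0065 -0.0319 0 0 0 0 100; -0.0065 -0.0319 0 0 0 0 100; -0.0065 -0.0319 0 0 0 0 100; -0.0065 -0.0319 0 0 0 0 100; -0.0065 -0.0319 0 0 0 0 100; -0.0065 -0.0319 0 0 0 0 100; -0.0065 -0.0319 0 0 0 0 100; -0.0065 -0.0319 0 0 0 0 100; -0.0065 -0.0319 0 0 0 0 100; -0.0065 -0.0319 0 0 0 0 100"}}

```text
time_s: 12.75
ee_pos: [0.5118, -0.2149, 0.1171]
eef_rot: [-3.142, 0.0, 2.803]
force: [-0.2, -0.1, 0.4]
grip_width: 0.057
grip_force: 0.0
```

```bash
python3 - <<'E'
from h import *
print(ctrl.get_obs()['ee_pos'])
W=cloud(snap('side','side2.png'))
m=(np.hypot(W[...,0]-.59,W[...,1]-.17)<.03)&(W[...,2]>.035)&(W[...,2]<.08);P=W[m]
T=P[P[:,2]>P[:,2].max()-.003]; print(P[:,2].max(),T.mean(0))
W=cloud(snap('wrist','wrist2.png'))
m=(np.hypot(W[...,0]-.492,W[...,1]+.308)<.02)&(W[...,2]>.063)&(W[...,2]<.07);P=W[m]
print(len(P),P.mean(0))
E
```

```text
[ 0.51178319 -0.21489145  0.117066  ]
0.06495885650819411 [0.59020233 0.1697587  0.06318718]
70 [ 0.49141814 -0.30780734  0.06631872]
```

{"op": "carry_out", "data": {"motion": "-0.0067 -0.031 0 0 0 0 100; -0.0067 -0.031 0 0 0 0 100; -0.0066 -0.031 0 0 0 0 100; 0 0 0 0 0 0 100; 0 0 -0.02 0 0 0 100; 0 0 -0.03 0 0 0 100; 0 0 -0.02 0 0 0 100; 0 0 -0.012 0 0 0 100; 0 0 -0.006 0 0 0 100; 0 0 0 0 0 0 100; 0 0 0 0 0 0 255; 0 0 0 0 0 0 255; 0 0 0 0 0 0 255; 0 0 0 0 0 0 255; 0 0 0 0 0 0 255; 0 0 0 0 0 0 255; 0 0 0 0 0 0 255"}}

```text
time_s: 14.27
ee_pos: [0.4925, -0.3066, 0.0294]
eef_rot: [-3.141, 0.001, 2.803]
force: [-0.3, -0.6, 3.9]
grip_width: 0.0233
grip_force: 24.8
```

{"op": "carry_out", "data": {"motion": "0 0 0.01 0 0 0 255; 0 0 0.02 0 0 0 255; 0 0 0.03 0 0 0 255; 0 0 0.04 0 0 0 255; 0.0011 0.0341 0 0 0 0 255; 0.0011 0.0341 0 0 0 0 255; 0.0011 0.0341 0 0 0 0 255; 0.0011 0.0341 0 0 0 0 255; 0.0011 0.0341 0 0 0 0 255; 0.0011 0.0341 0 0 0 0 255; 0.0011 0.0341 0 0 0 0 255; 0.0011 0.0341 0 0 0 0 255; 0.0011 0.0341 0 0 0 0 255; 0.0011 0.0341 0 0 0 0 255; 0.0011 0.0341 0 0 0 0 255; 0.0011 0.0341 0 0 0 0 255; 0.0011 0.0341 0 0 0 0 255; 0.0011 0.0341 0 0 0 0 255; 0 0 0 0 0 0 255; 0 0 0 0 0 0 255"}}

```text
time_s: 15.93
ee_pos: [0.5073, 0.1722, 0.1292]
eef_rot: [-3.141, -0.0, 2.806]
force: [0.3, -0.1, -1.6]
grip_width: 0.0235
grip_force: 24.8
```

{"op": "carry_out", "data": {"motion": "0 -0.001 -0.02 0 0 0 255; 0 0 -0.02 0 0 0 255; 0 0 -0.02 0 0 0 255; 0 0 -0.015 0 0 0 255; 0 0 -0.008 0 0 0 255; 0 0 -0.004 0 0 0 255; 0 0 -0.003 0 0 0 255; 0 0 -0.0015 0 0 0 255; 0 0 -0.001 0 0 0 255; 0 0 -0.0005 0 0 0 255; 0 0 0 0 0 0 255"}}

```text
time_s: 16.85
ee_pos: [0.508, 0.1701, 0.0365]
eef_rot: [3.141, 0.001, 2.803]
force: [-0.0, -0.1, -0.4]
grip_width: 0.0234
grip_force: 24.8
```

{"op": "carry_out", "data": {"motion": "0 0 -0.0005 0 0 0 255; 0 0 0 0 0 0 100; 0 0 0 0 0 0 100; 0 0 0 0 0 0 100; 0 0 0.035 0 0 0 100; 0 0 0.04 0 0 0 100; -0.0025 -0.0199 0 0 0 -6.9 100; -0.0025 -0.0199 0 0 0 -6.9 100; -0.0025 -0.0199 0 0 0 -6.9 100; -0.0025 -0.0199 0 0 0 -6.9 100; -0.0025 -0.0199 0 0 0 -6.9 100; -0.0025 -0.0199 0 0 0 -6.9 100; -0.0025 -0.0199 0 0 0 -6.9 100; -0.0025 -0.0199 0 0 0 -6.9 100; -0.0025 -0.0199 0 0 0 -6.9 100; -0.0025 -0.0199 0 0 0 -6.9 100; -0.0025 -0.0199 0 0 0 -6.9 100; -0.0025 -0.0199 0 0 0 -6.9 100; -0.0025 -0.0199 0 0 0 -6.9 100; -0.0025 -0.0199 0 0 0 -6.9 100"}}

```text
time_s: 18.52
ee_pos: [0.4725, -0.1095, 0.1105]
eef_rot: [3.142, -0.0, 1.111]
force: [-0.0, 0.0, -0.4]
grip_width: 0.0571
grip_force: 0.0
```

```bash
python3 - <<'E'
from h import *
o=ctrl.get_obs();print(o['ee_pos'],o['eef_rot'],o['qpos'][5])
W=cloud(snap('side','side3.png'))
m=(np.hypot(W[...,0]-.508,W[...,1]-.17)<.03)&(W[...,2]>.035)&(W[...,2]<.09);P=W[m]
T=P[P[:,2]>P[:,2].max()-.003]; print(P[:,2].max(),T.mean(0))
W=cloud(snap('wrist','wrist3.png'))
m=(np.hypot(W[...,0]-.473,W[...,1]+.108)<.04)&(abs(W[...,2]-.041)<.003);P=W[m]
print(len(P),cv2.minAreaRect((P[:,:2]*1000).astype(np.float32)))
E
```

```text
[ 0.47247429 -0.10948776  0.11049833] [ 3.14153690e+00 -6.33969745e-05  1.11093387e+00] 0.15655288929566682
0.07455521134367699 [0.50761751 0.16975997 0.0732212 ]
2777 ((473.06524658203125, -108.3278579711914), (50.267845153808594, 31.62376594543457), 63.9575080871582)
```

{"op": "carry_out", "data": {"motion": "0.0005 0.001 -0.02 0 0 0 100; 0 0 -0.03 0 0 0 100; 0 0 -0.018 0 0 0 100; 0 0 -0.012 0 0 0 100; 0 0 -0.006 0 0 0 100; 0 0 0 0 0 0 100; 0 0 0 0 0 0 255; 0 0 0 0 0 0 255; 0 0 0 0 0 0 255; 0 0 0 0 0 0 255; 0 0 0 0 0 0 255; 0 0 0 0 0 0 255"}}

```text
time_s: 19.62
ee_pos: [0.4736, -0.1077, 0.0251]
eef_rot: [3.141, -0.0, 1.117]
force: [-2.2, 0.7, 6.2]
grip_width: 0.0317
grip_force: 25.0
```

{"op": "carry_out", "data": {"motion": "0 0 0.01 0 0 0 255; 0 0 0.02 0 0 0 255; 0 0 0.04 0 0 0 255; 0 0 0.035 0 0 0 255; 0.009 0.0277 0 0 0 -6.4 255; 0.009 0.0277 0 0 0 -6.4 255; 0.009 0.0277 0 0 0 -6.4 255; 0.009 0.0277 0 0 0 -6.4 255; 0.009 0.0277 0 0 0 -6.4 255; 0.009 0.0277 0 0 0 -6.4 255; 0.009 0.0277 0 0 0 -6.4 255; 0.009 0.0277 0 0 0 -6.4 255; 0.009 0.0277 0 0 0 -6.4 255; 0.009 0.0277 0 0 0 -6.4 255; 0.009 0.0277 0 0 0 0 255; 0.009 0.0277 0 0 0 0 255; 0.009 0.0277 0 0 0 0 255; 0 0 0 0 0 0 255; 0 0 0 0 0 0 255"}}

```text
time_s: 21.2
ee_pos: [0.5898, 0.2535, 0.1293]
eef_rot: [3.141, 0.001, 0.002]
force: [0.6, -0.3, -1.9]
grip_width: 0.0318
grip_force: 25.0
```

{"op": "carry_out", "data": {"motion": "0 -0.001 -0.02 0 0 0 255; 0 0 -0.02 0 0 0 255; 0 0 -0.02 0 0 0 255; 0 0 -0.018 0 0 0 255; 0 0 -0.008 0 0 0 255; 0 0 -0.004 0 0 0 255; 0 0 -0.003 0 0 0 255; 0 0 -0.002 0 0 0 255; 0 0 -0.0015 0 0 0 255; 0 0 -0.0005 0 0 0 255; 0 0 0 0 0 0 255"}}

```text
time_s: 22.12
ee_pos: [0.5903, 0.2516, 0.0329]
eef_rot: [-3.141, -0.001, -0.0]
force: [0.2, -0.6, -2.2]
grip_width: 0.0314
grip_force: 25.0
```

{"op": "carry_out", "data": {"motion": "0 0 -0.0008 0 0 0 255; 0 0 0 0 0 0 255; 0 0 0 0 0 0 125; 0 0 0 0 0 0 125; 0 0 0 0 0 0 125; 0 0 0 0 0 0 125; 0 0 0.02 0 0 0 125; 0 0 0.03 0 0 0 125; 0 0 0.04 0 0 0 125; 0 -0.02 0.04 0 0 0 125; 0 -0.04 0 0 0 0 125; 0 -0.04 0 0 0 0 125; 0 -0.04 0 0 0 0 125; 0 0 0 0 0 0 125; 0 0 0 0 0 0 125"}}

```text
time_s: 23.37
ee_pos: [0.5904, 0.1112, 0.1592]
eef_rot: [-3.142, -0.0, -0.003]
force: [-0.3, 0.3, -1.3]
grip_width: 0.0478
grip_force: 0.0
```

```bash
python3 - <<'E'
from h import *
for n in ['side','scene']:
    W=cloud(snap(n,n+'4.png'))
    for k,x,y,zt in [('cube',.59,.252,.048),('wide',.508,.252,.056),('med',.59,.17,.064),('slim',.508,.17,.074),('ea',.568,-.2,.055),('eb',.5925,-.296,.055)]:
        P=W[(np.hypot(W[...,0]-x,W[...,1]-y)<.04)&(abs(W[...,2]-zt)<.003)]
        print(n,k,len(P),P.mean(0).round(4) if len(P) else '')
E
```

```text
side cube 610 [0.5885 0.2537 0.0474]
side wide 185 [0.5086 0.2524 0.0548]
side med 53 [0.5903 0.1697 0.063 ]
side slim 14 [0.5077 0.1705 0.073 ]
side ea 117 [ 0.5668 -0.1986  0.0549]
side eb 86 [ 0.5909 -0.2946  0.054 ]
scene cube 267 [0.592  0.2484 0.0476]
scene wide 71 [0.5115 0.2492 0.0553]
scene med 36 [0.5928 0.1667 0.0632]
scene slim 8 [0.51   0.1668 0.0738]
scene ea 354 [ 0.5702 -0.2013  0.055 ]
scene eb 467 [ 0.5945 -0.2982  0.0543]
```

View pics/side4.png

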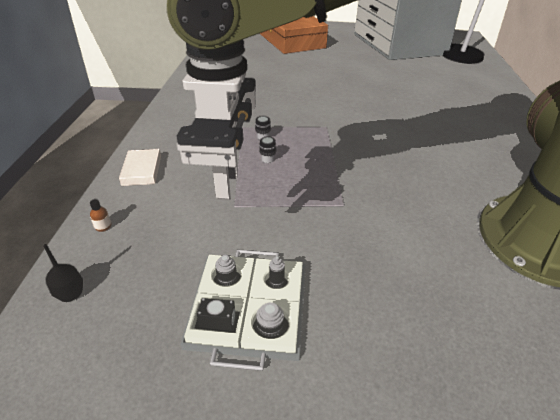

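The side view shows all four parts upright and centred in their wells: cube (216,313), wide (270,320), medium (227,268) and slim (277,270). Both eyepieces, at (263,125) and (267,147), haven't moved, and the gripper is clear of everything.

```bash
python3 -c "
from station import ctrl
print(ctrl.hand_in())"
```

```text
the job is handed in; nothing more can be done
None
```

The job is handed in: all three objectives and the filter cube stand upright in their own wells, and both eyepieces are where they stood, per the last camera check (about 23 s of the 106 s used); the hand-in returned no verdict.

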